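# Line up the turned finials by height

### The job

Stand the four limestone finials upright on the row of slate discs, one wholly on each disc, in order of height: the tallest on the disc next to the granite stop block and the shortest on the disc farthest from it. Set each one down gently rather than dropping it, do not knock any over, and let go of them all.

Things in the scene. Friction and masses are not known exactly. Their poses are not given: they have to be found in the camera images.
- finial_a_mid (a point): the shortest of four loose turned finials of pale limestone, standing upright: 52 mm tall, round foot 48 mm across and 8 mm high, above it a straight round shaft 38 mm across that may be gripped from any side, slightly domed top. This point is on its axis half-way up, 26 mm above its underside; z is its axis, up. About 0.16 kg.
- finial_b_mid (a point): the second shortest of four loose turned finials of pale limestone, standing upright: 72 mm tall, round foot 48 mm across and 8 mm high, above it a straight round shaft 38 mm across that may be gripped from any side, slightly domed top. This point is on its axis half-way up, 36 mm above its underside; z is its axis, up. About 0.21 kg.
- finial_c_mid (a point): the second tallest of four loose turned finials of pale limestone, standing upright: 92 mm tall, round foot 48 mm across and 8 mm high, above it a straight round shaft 38 mm across that may be gripped from any side, slightly domed top. This point is on its axis half-way up, 46 mm above its underside; z is its axis, up. About 0.26 kg.
- finial_d_mid (a point): the tallest of four loose turned finials of pale limestone, standing upright: 112 mm tall, round foot 48 mm across and 8 mm high, above it a straight round shaft 38 mm across that may be gripped from any side, slightly domed top. This point is on its axis half-way up, 56 mm above its underside; z is its axis, up. About 0.31 kg.
- disc0_top (a point): one of four fixed dark slate discs, 76 mm across and 6 mm thick, in a row about 100 mm apart along a fixed sandstone slab (540 x 130 x 30 mm, whose long side runs within 10 degrees of left-right). This point is the centre of its top face, where a finial stands; z is up, y along the slab.
- disc1_top (a point): one of four fixed dark slate discs, 76 mm across and 6 mm thick, in a row about 100 mm apart along a fixed sandstone slab (540 x 130 x 30 mm, whose long side runs within 10 degrees of left-right). This point is the centre of its top face, where a finial stands; z is up, y along the slab.
- disc2_top (a point): one of four fixed dark slate discs, 76 mm across and 6 mm thick, in a row about 100 mm apart along a fixed sandstone slab (540 x 130 x 30 mm, whose long side runs within 10 degrees of left-right). This point is the centre of its top face, where a finial stands; z is up, y along the slab.
- disc3_top (a point): one of four fixed dark slate discs, 76 mm across and 6 mm thick, in a row about 100 mm apart along a fixed sandstone slab (540 x 130 x 30 mm, whose long side runs within 10 degrees of left-right). This point is the centre of its top face, where a finial stands; z is up, y along the slab.
- stop_top (a point): the fixed grey granite stop block, 40 mm along the slab, 100 mm across it and 60 mm high, standing on one end of the slab, about 90 mm from the centre of the nearest disc; it is at either end of the row. (The other end has only a flat wooden batten, 12 mm thick.) This point is the centre of its top face.

How it is judged:
By the outcome, as a careful person would: the job done as asked, in the order asked, and still so for the second after the job is handed in, with the robot touching nothing.
It also fails if it takes over 125 s, if anything falls off the work surface, if the arm or the gripper's body presses on something with over 40 N, if the wrist force passes 120 N, or if a joint passes its speed limit or range.

### The arm

A 7-joint arm with a two-finger parallel gripper is mounted at the origin on the work surface. World frame = base frame: x ahead of the robot, y to its left, z up, the work surface at z = 0. Lengths are in m, angles in rad, forces in N, time in s.
With the tool pointing down it reaches from about 0.425 to 0.875 m from the base axis. Payload 8.4 kg.
Tool frame: the origin (TCP) lies midway between the tips of the shut fingers; the grasp point (between the pads) lies 19 mm behind it; z points along the fingers, y is the direction in which the jaws open and shut (so a half turn about z gives the same grasp; the last joint's range is limited). The gripper opens to 87 mm and grips with 3 to 60 N. Pads are 19 mm wide; open, the fingers measure 117 mm over their backs; the gripper's body (75 mm by 190 mm) begins 51 mm behind the grasp point.
Start: joints at [1.139, 0.333, 0.04, 1.465, -0.013, 1.343, -0.059], TCP at [0.212, -0.614, 0.223] pointing down, gripper open.
Joint ranges: [-2.58, 2.58], [-0.38, 2.09], [-1.3, 1.39], [0.25, 2.4], [-1.5, 4.64], [0.08, 2.09], [-2.65, 2.65]. Speed limits (rad/s): [2.22, 2.22, 2.79, 2.79, 3.14, 3.14, 3.14].

### API

Orientations are given as a 3x3 rotation matrix whose columns are the frame's x, y, z axes.
In Python, from plant import env, cams, models gives the robot as it stands.
- The arm moves only by the tool move_arm, never from a script. Its arguments are lists of equal length, an entry for each row: "offset": the shift along the tool's x, y, z in mm, a list of three; "rot": the turn, a rotation vector about the tool's x, y, z in degrees, a list of three. A call has 1 to 10 rows; each row shifts and turns the commanded pose from where the row before left it, along the tool's axes as they then stand; what a row does not reach is not made up. A row lasts 1/12 s, in which the tool goes at most 41.7 mm and 7.16 degrees, less where a joint would pass 70% of its speed; a pose out of reach is approached as far as the arm can. A call is refused whole if a number of a shift passes 41.7 or a number of a turn 7.16, either way. A call with a gripper value outside its range is refused whole. "hand" is the closure in counts, from 0 (fully open) to 255 (shut), set as the call begins (left out, the last holds). The fingers move at their own pace and stop on an object; the grip force is fixed at half the most. Time passes only in rows, so rows that do not move let the fingers close. It gives the time, the measured TCP pose, the force and the opening at its end, in the units of the state.
- env.observe(): the state, without advancing time (a new reading comes with each control period).
- cams.get_image(name): name is "scene" or "top" or "wrist"; returns a dict with "frame" (384x512x3 uint8, blue, green, red), "fx", "fy", "cx", "cy" (pixels), "distortion" ([k1, k2, p1, p2, k3] as OpenCV has them; the pictures are not rectified), "R" (3x3) and "t" (3): a world point X has camera coordinates R X + t. Camera axes: x right, y down, z forward; pixel columns grow to the right and rows downward; lengths in m; the calibration is good to about 2 mm. A picture is of the moment at which its call begins. There is no depth.
- env.hand_in(): hands the job in, once; it reports no verdict.
Trained networks look in the newest picture that a camera, given by its name, has taken for a name from the list of things; names that differ only in an ending like _2 or _b are one class to them, and where a whole thing is asked for, a point or a joint stands for the part that bears it (a point fixed in the world has none). Each returns a list of dicts, best first, with "conf" (0 to 1); they miss things now and then, are a little off and sometimes report something else, mostly with a low value. They report only what shows in the picture. A call takes as long as a camera call.
- models.boxes_of(camera, target): "centre" ([column, row] in pixels, amid what is visible of it).
- models.silhouettes(camera, target): "region" (384x512 bool, what is visible of it) and "centre" ([column, row] in pixels, amid what is visible of it).
The state is a dict: "time": time; "qpos": joint angles; "qvel": joint speeds; "effort": joint torques, N m; "ee_pos": TCP position; "ee_rot": TCP orientation; "ft_force": force on the tool from outside, world axes, zero at the start; "wrist_torque": the same for the moment, N m; "grip_width": opening from 0.0 (shut) to 1.0 (fully open).
Only numpy, scipy, OpenCV 4.12 (cv2) and the standard library are available. Lean on these libraries where they do the work, as an engineer would, in place of code of your own. Each camera call takes 0.05 s, during which the arm holds its last target. There are 200 camera calls.

## Working session

There is one attempt and no reset: what is moved stays moved. The work goes in short steps, Python scripts to look and compute and a tool call to move; the robot and the scene stay as the last step left them, time stands still between calls to the robot, and variables do not carry over. Pictures are saved under pics/ and viewed, about 12 in all and at most 16, crops included, and the job is handed in when it is done.

Besides the shell and the picture viewer there is one more tool, called after "Call:" in YAML: its name, and indented under it one key for each argument. move_arm: Moves the arm, as the interface text tells. Its arguments: {"type":"object","properties":{"offset":{"type":"array"},"rot":{"type":"array"},"hand":{"type":"number"}},"required":["offset","rot"]}

```bash
mkdir -p pics; cat > h.py <<'E'
from plant import env, cams, models
import numpy as np, cv2
def K(im): return np.array([[im['fx'],0,im['cx']],[0,im['fy'],im['cy']],[0,0,1]]),np.array(im['distortion'])
def ray(im,px,z):
    k,d=K(im); u=cv2.undistortPoints(np.array([[px]],float),k,d)[0,0]
    R=np.array(im['R']);t=np.array(im['t']);c=-R.T@t;v=R.T@np.array([u[0],u[1],1]);return c+v*(z-c[2])/v[2]
def proj(im,X):
    k,d=K(im);return cv2.projectPoints(np.array([X],float),cv2.Rodrigues(np.array(im['R']))[0],np.array(im['t'],float),k,d)[0][0,0]
E
python3 - <<'E'
from h import *
s=env.observe();print(s['time'],s['ee_pos'],np.round(s['ee_rot'],3).tolist(),s['grip_width'])
for n in ['scene','top']:
    im=cams.get_image(n);cv2.imwrite(f'pics/{n}0.png',im['frame'])
    print(n,'cam',-np.array(im['R']).T@im['t'])
    for t,z in [('finial_a_mid',.04),('finial_d_mid',.04),('disc0_top',.036),('stop_top',.09)]:
        for r in models.boxes_of(n,t): print(t,np.round(r['centre']),round(r['conf'],2),np.round(ray(im,r['centre'],z),3))
E
```

```text
0.0 [ 0.2121429  -0.61390662  0.22166241] [[0.945, 0.327, -0.001], [0.327, -0.945, 0.001], [-0.0, -0.002, -1.0]] 1.0000644946142119
scene cam [ 1.2732099  -0.13253395  1.14590564]
finial_a_mid [220. 176.] 0.69 [ 0.457 -0.103  0.04 ]
finial_d_mid [294. 173.] 0.93 [0.488 0.102 0.04 ]
disc0_top [207. 238.] 0.77 [ 0.644 -0.162  0.036]
stop_top [209. 240.] 0.54 [ 0.68  -0.158  0.09 ]
stop_top [294. 170.] 0.3 [0.515 0.093 0.09 ]
top cam [0.47528673 0.01584009 0.86481576]
finial_a_mid [295. 230.] 0.91 [ 0.442 -0.089  0.04 ]
finial_a_mid [330. 141.] 0.23 [ 0.642 -0.164  0.04 ]
finial_d_mid [206. 209.] 0.95 [0.482 0.106 0.04 ]
finial_d_mid [332. 142.] 0.2 [ 0.641 -0.169  0.04 ]
disc0_top [328. 141.] 0.82 [ 0.645 -0.161  0.036]
stop_top [150. 131.] 0.84 [0.641 0.225 0.09 ]
stop_top [139. 234.] 0.57 [0.427 0.235 0.09 ]
```

View pics/scene0.png

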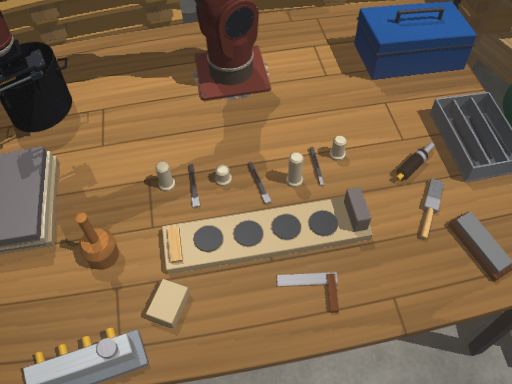

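View pics/top0.png

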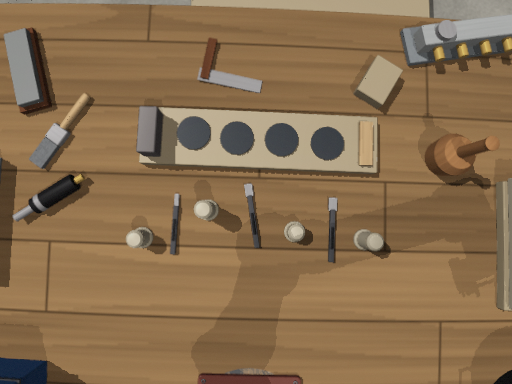

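```bash
python3 - <<'E'
from h import *
im=cams.get_image('top')
for t,h in [('finial_a_mid',.052),('finial_b_mid',.072),('finial_c_mid',.092),('finial_d_mid',.112),('disc0_top',.036),('disc1_top',.036),('disc2_top',.036),('disc3_top',.036),('stop_top',.09)]:
    for r in models.silhouettes('top',t): 
        ys,xs=np.where(r['region']);print(t,r['conf'],np.round(r['centre']),len(xs),xs.min(),xs.max(),ys.min(),ys.max(),np.round(ray(im,r['centre'],h if 'finial' not in t else h/2),3))
E
```

```text
finial_b_mid 0.74 [138. 238.] 438 126 152 228 247 [0.415 0.253 0.036]
finial_c_mid 0.68 [367. 241.] 486 354 383 230 250 [ 0.422 -0.248  0.046]
finial_c_mid 0.24 [139. 236.] 461 126 153 228 248 [0.419 0.248 0.046]
finial_d_mid 0.83 [207. 211.] 406 194 218 200 220 [0.478 0.102 0.056]
disc0_top 0.62 [331. 143.] 913 310 343 127 159 [ 0.639 -0.168  0.036]
disc1_top 0.7 [279. 141.] 891 265 298 123 155 [ 0.639 -0.05   0.036]
disc2_top 0.6 [243. 137.] 851 220 252 122 154 [0.645 0.03  0.036]
disc3_top 0.62 [194. 131.] 876 176 209 116 149 [0.656 0.141 0.036]
stop_top 0.73 [150. 130.] 1173 137 162 106 155 [0.642 0.225 0.09 ]
stop_top 0.44 [329. 143.] 837 311 342 127 159 [ 0.628 -0.152  0.09 ]
```

The scene view matches the expected heights. From −y to +y the finials are c (165,175), a (222,175), d (295,168) and b (339,147). The stop block is at the +y end, at scene (357,208) and top (150,130). Thin tools lie on the table between the finials. Next I'll fit the positions more precisely.

```bash
cat > fit.py <<'E'
from h import *
from scipy.optimize import minimize
def model(im,x,y,h,z0=0):
    k,d=K(im);a=np.linspace(0,2*np.pi,40);m=np.zeros((384*4,512*4),np.uint8)
    def hull(r,za,zb):
        P=np.array([[x+r*np.cos(t),y+r*np.sin(t),z] for z in (za,zb) for t in a])
        p=cv2.projectPoints(P,cv2.Rodrigues(np.array(im['R']))[0],np.array(im['t'],float),k,d)[0][:,0]
        cv2.fillConvexPoly(m,cv2.convexHull(((p+.5)*4).round().astype(np.int32)),255)
    hull(.024,z0,z0+.008);hull(.019,z0+.008,z0+h)
    return cv2.resize(m,(512,384),interpolation=cv2.INTER_AREA)/255.
def fit(im,mask,x,y,h,z0=0):
    f=lambda p:((model(im,p[0],p[1],h,z0)-mask)**2).sum()
    r=minimize(f,[x,y],method='Nelder-Mead',options=dict(initial_simplex=[[x,y],[x+.01,y],[x,y+.01]],xatol=2e-4));return r.x,r.fun
def pale(im,px,r=24):
    hsv=cv2.cvtColor(im['frame'],cv2.COLOR_BGR2HSV);m=(hsv[...,1]<95)&(hsv[...,2]>95)
    w=np.zeros_like(m);w[int(px[1])-r:int(px[1])+r,int(px[0])-r:int(px[0])+r]=1
    n,l,s,c=cv2.connectedComponentsWithStats((m&w).astype(np.uint8));i=1+np.argmax(s[1:,4]);return l==i
E
python3 - <<'E'
from fit import *
im=cams.get_image('top')
F={'b':(138,238,.415,.253,.072),'d':(206,210,.478,.102,.112),'a':(295,231,.44,-.089,.052),'c':(369,240,.422,-.25,.092)}
vis=im['frame'].copy()
for n,(u,v,x,y,h) in F.items():
    m=pale(im,(u,v));vis[m]=(0,0,255)
    for hh in (.052,.072,.092,.112):
        p,e=fit(im,m,x,y,hh); print(n,m.sum(),hh,np.round(p,4),round(e,1))
hsv=cv2.cvtColor(im['frame'],cv2.COLOR_BGR2GRAY)
for u,v in [(327,143),(281,139),(237,138),(193,132)]:
    w=np.zeros((384,512),np.uint8);cv2.circle(w,(u,v),22,1,-1)
    m=((hsv<90)&(w>0)).astype(np.uint8);n,l,s,c=cv2.connectedComponentsWithStats(m);i=1+np.argmax(s[1:,4]);vis[l==i]=(255,0,0)
    print('disc',s[i],c[i].round(1),ray(im,c[i],.036).round(4))
cv2.imwrite('pics/vis.png',cv2.resize(vis[90:270,110:410],None,fx=2.6,fy=2.6))
E
```

```text
b 369 0.052 [0.4145 0.2567] 113.2
b 369 0.072 [0.4152 0.2543] 125.9
b 369 0.092 [0.4155 0.2532] 186.9
b 369 0.112 [0.4152 0.2532] 254.0
d 379 0.052 [0.4825 0.1096] 95.7
d 379 0.072 [0.4829 0.1095] 72.9
d 379 0.092 [0.4827 0.1083] 55.4
d 379 0.112 [0.4822 0.1063] 64.3
a 349 0.052 [ 0.4391 -0.0907] 17.9
a 349 0.072 [ 0.4402 -0.0894] 42.8
a 349 0.092 [ 0.44   -0.0892] 72.7
a 349 0.112 [ 0.4401 -0.0892] 106.5
c 513 0.052 [ 0.4247 -0.2542] 92.4
c 513 0.072 [ 0.4249 -0.2547] 32.1
c 513 0.092 [ 0.4254 -0.2516] 44.2
c 513 0.112 [ 0.4254 -0.2514] 112.2
disc [311 127  33  33 854] [327.  143.1] [ 0.6388 -0.1584  0.036 ]
disc [265 123  34  34 865] [281.4 139.4] [ 0.6436 -0.0554  0.036 ]
disc [221 122  33  33 860] [236.9 137.7] [0.6439 0.0443 0.036 ]
disc [176 117  35  33 865] [193.6 132.7] [0.652  0.1414 0.036 ]
```

View pics/vis.png

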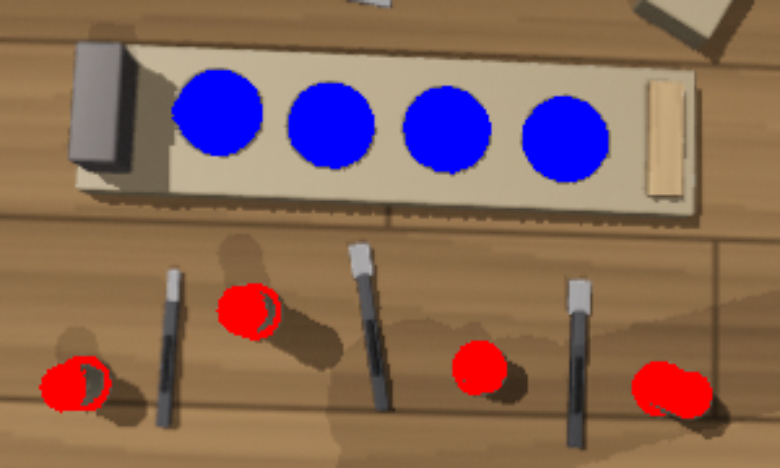

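Blue marks the four discs, about 100 mm apart, and red marks the finials. The stop is at +y, so the order is d to (.652,.141), c to (.644,.044), b to (.644,−.055) and a to (.639,−.158). I'll turn the jaws along world x, so the fingers clear the tools, the stop and the neighbouring finials.

Call:
move_arm:
  offset:
    - [0, 0, 0]
    - [0, 0, 0]
    - [0, 0, 0]
    - [0, 0, 0]
    - [0, 0, 0]
    - [0, 0, 0]
    - [0, 0, 0]
    - [0, 0, 0]
    - [0, 0, 0]
    - [0, 0, 0]
  rot:
    - [0, 0, -7.1]
    - [0, 0, -7.1]
    - [0, 0, -7.1]
    - [0, 0, -7.1]
    - [0, 0, -7.1]
    - [0, 0, -7.1]
    - [0, 0, -7.1]
    - [0, 0, -7.1]
    - [0, 0, -7.1]
    - [0, 0, -7.1]
  hand: 0

```text
time: 1.88
ee_pos: [0.2123, -0.6143, 0.2226]
ee_rot: [[-0.007, 1.0, -0.0], [1.0, 0.007, 0.0], [0.0, -0.0, -1.0]]
ft_force: [0.3, -0.1, -0.2]
grip_width: 1.001
```

Call:
move_arm:
  offset:
    - [33, 19.5, 0]
    - [33, 19.5, 0]
    - [33, 19.5, 0]
    - [33, 19.5, 0]
    - [33, 19.5, 0]
    - [33, 19.5, 0]
    - [33, 19.5, 0]
    - [33, 19.5, 0]
    - [33, 19.5, 0]
    - [33, 19.5, 0]
  rot:
    - [0, 0, 0]
    - [0, 0, 0]
    - [0, 0, 0]
    - [0, 0, 0]
    - [0, 0, 0]
    - [0, 0, 0]
    - [0, 0, 0]
    - [0, 0, 0]
    - [0, 0, 0]
    - [0, 0, 0]

```text
time: 2.72
ee_pos: [0.4076, -0.2824, 0.2229]
ee_rot: [[-0.001, 1.0, 0.0], [1.0, 0.001, -0.001], [-0.001, 0.0, -1.0]]
ft_force: [2.1, 0.2, 0.0]
grip_width: 0.998
```

Call:
move_arm:
  offset:
    - [16, 9, 0]
    - [16, 9, 0]
    - [0, 0, 0]
    - [0, 0, 0]
    - [0, 0, 0]
  rot:
    - [0, 0, 0]
    - [0, 0, 0]
    - [0, 0, 0]
    - [0, 0, 0]
    - [0, 0, 0]

```text
time: 3.13
ee_pos: [0.4245, -0.2529, 0.2226]
ee_rot: [[-0.001, 1.0, -0.0], [1.0, 0.001, -0.0], [-0.0, -0.0, -1.0]]
ft_force: [-1.0, -0.1, -0.1]
grip_width: 1.003
```

```bash
python3 - <<'E'
from fit import *
s=env.observe();print(s['ee_pos'],s['qpos'])
im=cams.get_image('wrist');v=im['frame'].copy()
for n,(x,y,h) in {'c':(.425,-.252,.092),'a':(.439,-.091,.052)}.items():
    m=model(im,x,y,h)>.5;c,_=cv2.findContours(m.astype(np.uint8),0,1);cv2.drawContours(v,c,-1,(0,0,255),1)
print(-np.array(im['R']).T@im['t'])
cv2.imwrite('pics/w1.png',v)
E
```

```text
[ 0.42449953 -0.25285312  0.22259742] [ 0.87933117  0.04030206 -0.44057404  1.81419017  0.01833012  1.29096097
  0.43450786]
[ 0.42510306 -0.1710514   0.3835724 ]
```

View pics/w1.png

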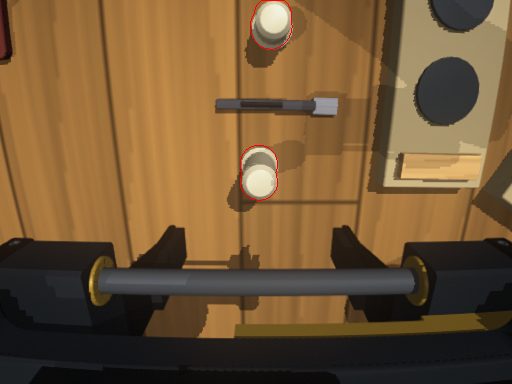

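The red predicted outlines for c (258,172) and a (272,22) lie right on the finials, so the fit is good to a few mm and I'll grasp c.

Call:
move_arm:
  offset:
    - [0, 0, 26]
    - [0, 0, 26]
    - [0, 0, 26]
    - [0, 0, 26]
    - [0, 0, 26]
    - [0, 0, 26]
    - [0, 0, 26]
    - [0, 0, 0]
    - [0, 0, 0]
  rot:
    - [0, 0, 0]
    - [0, 0, 0]
    - [0, 0, 0]
    - [0, 0, 0]
    - [0, 0, 0]
    - [0, 0, 0]
    - [0, 0, 0]
    - [0, 0, 0]
    - [0, 0, 0]

```text
time: 3.93
ee_pos: [0.4237, -0.2524, 0.0399]
ee_rot: [[0.0, 1.0, -0.002], [1.0, -0.0, 0.002], [0.002, -0.002, -1.0]]
ft_force: [0.5, -0.5, 0.2]
grip_width: 1.0
```

Call:
move_arm:
  offset:
    - [0, 0, 0]
    - [0, 0, 0]
    - [0, 0, 0]
    - [0, 0, 0]
    - [0, 0, 0]
    - [0, 0, 0]
    - [0, 0, 0]
    - [0, 0, 0]
    - [0, 0, 0]
    - [0, 0, 0]
  rot:
    - [0, 0, 0]
    - [0, 0, 0]
    - [0, 0, 0]
    - [0, 0, 0]
    - [0, 0, 0]
    - [0, 0, 0]
    - [0, 0, 0]
    - [0, 0, 0]
    - [0, 0, 0]
    - [0, 0, 0]
  hand: 255

```text
time: 4.77
ee_pos: [0.4252, -0.2521, 0.0406]
ee_rot: [[-0.001, 1.0, 0.0], [1.0, 0.001, -0.0], [-0.0, 0.0, -1.0]]
ft_force: [1.4, -0.5, 0.2]
grip_width: 0.425
```

Call:
move_arm:
  offset:
    - [0, 0, -10]
    - [0, 0, -20]
    - [0, 0, -28]
    - [0, 0, -28]
    - [0, 0, -28]
    - [0, 0, -28]
    - [0, 0, -18]
    - [0, 0, -10]
    - [0, 0, 0]
  rot:
    - [0, 0, 0]
    - [0, 0, 0]
    - [0, 0, 0]
    - [0, 0, 0]
    - [0, 0, 0]
    - [0, 0, 0]
    - [0, 0, 0]
    - [0, 0, 0]
    - [0, 0, 0]

```text
time: 5.52
ee_pos: [0.4256, -0.2524, 0.2127]
ee_rot: [[-0.001, 1.0, 0.002], [1.0, 0.001, -0.002], [-0.002, 0.002, -1.0]]
ft_force: [0.0, -0.5, -4.0]
grip_width: 0.427
```

Call:
move_arm:
  offset:
    - [15, 11, 0]
    - [30, 22, 0]
    - [33, 24.5, 0]
    - [33, 24.5, 0]
    - [33, 24.5, 0]
    - [33, 24.5, 0]
    - [33, 24.5, 0]
    - [33, 24.5, 0]
    - [30, 22, 0]
    - [24, 17, 0]
  rot:
    - [0, 0, 0]
    - [0, 0, 0]
    - [0, 0, 0]
    - [0, 0, 0]
    - [0, 0, 0]
    - [0, 0, 0]
    - [0, 0, 0]
    - [0, 0, 0]
    - [0, 0, 0]
    - [0, 0, 0]

```text
time: 6.35
ee_pos: [0.6437, 0.0484, 0.2081]
ee_rot: [[-0.003, 1.0, -0.003], [1.0, 0.003, 0.001], [0.001, -0.003, -1.0]]
ft_force: [-0.2, -0.7, -3.7]
grip_width: 0.429
```

Call:
move_arm:
  offset:
    - [0, 0, 0]
    - [0, 0, 0]
    - [0, 0, 0]
    - [0, 0, 0]
  rot:
    - [0, 0, 0]
    - [0, 0, 0]
    - [0, 0, 0]
    - [0, 0, 0]

```text
time: 6.68
ee_pos: [0.6429, 0.0436, 0.2095]
ee_rot: [[0.0, 1.0, -0.002], [1.0, -0.0, -0.001], [-0.001, -0.002, -1.0]]
ft_force: [0.5, 0.5, -2.9]
grip_width: 0.425
```

```bash
python3 - <<'E'
from fit import *
s=env.observe();print(s['ee_pos'],s['ft_force'],s['grip_width'])
im=cams.get_image('wrist');v=im['frame']
p=s['ee_pos'];m=model(im,p[0],p[1],.092,p[2]-.0406)>.5
c,_=cv2.findContours(m.astype(np.uint8),0,1);cv2.drawContours(v,c,-1,(0,0,255),1)
for d in [(.6388,-.1584),(.6436,-.0554),(.6436,.0443),(.652,.1414)]:
    q=np.array([proj(im,[d[0]+.038*np.cos(a),d[1]+.038*np.sin(a),.036]) for a in np.arange(0,6.3,.2)])
    if abs(q).max()<2000: cv2.polylines(v,[q.round().astype(np.int32)],True,(0,255,0),1)
cv2.imwrite('pics/w2.png',v)
E
```

```text
[0.64287909 0.04355568 0.20951372] [ 0.50567627  0.47674846 -2.93199969] 0.4248913546837281
```

View pics/w2.png

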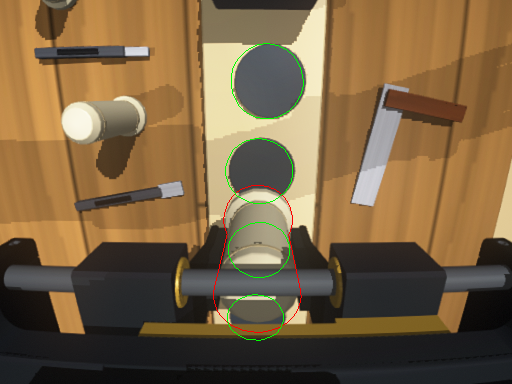

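The held c is visible at (258,230), and the green disc outlines sit on the discs. Now lowering.

Call:
move_arm:
  offset:
    - [0, 0, 15]
    - [0, 0, 25]
    - [0, 0, 25]
    - [0, 0, 25]
    - [0, 0, 15]
    - [0, 0, 10]
    - [0, 0, 8]
    - [0, 0, 4]
    - [0, 0, 2]
    - [0, 0, 0]
  rot:
    - [0, 0, 0]
    - [0, 0, 0]
    - [0, 0, 0]
    - [0, 0, 0]
    - [0, 0, 0]
    - [0, 0, 0]
    - [0, 0, 0]
    - [0, 0, 0]
    - [0, 0, 0]
    - [0, 0, 0]

```text
time: 7.57
ee_pos: [0.6439, 0.045, 0.0821]
ee_rot: [[-0.001, 1.0, 0.001], [1.0, 0.001, 0.0], [-0.0, 0.001, -1.0]]
ft_force: [0.3, 0.5, -3.5]
grip_width: 0.424
```

Call:
move_arm:
  offset:
    - [0, 0, 0.5]
    - [0, 0, 0.5]
    - [0, 0, 0.5]
    - [0, 0, 0.5]
    - [0, 0, 0.5]
    - [0, 0, 0.5]
    - [0, 0, 0]
    - [0, 0, 0]
  rot:
    - [0, 0, 0]
    - [0, 0, 0]
    - [0, 0, 0]
    - [0, 0, 0]
    - [0, 0, 0]
    - [0, 0, 0]
    - [0, 0, 0]
    - [0, 0, 0]

```text
time: 8.23
ee_pos: [0.6435, 0.0452, 0.0785]
ee_rot: [[-0.001, 1.0, -0.0], [1.0, 0.001, 0.0], [0.0, -0.0, -1.0]]
ft_force: [0.4, 0.0, -3.9]
grip_width: 0.421
```

Call:
move_arm:
  offset:
    - [0, 0, 0.5]
    - [0, 0, 0.5]
    - [0, 0, 0.5]
    - [0, 0, 0]
    - [0, 0, 0]
  rot:
    - [0, 0, 0]
    - [0, 0, 0]
    - [0, 0, 0]
    - [0, 0, 0]
    - [0, 0, 0]

```text
time: 8.65
ee_pos: [0.6435, 0.0452, 0.077]
ee_rot: [[-0.001, 1.0, -0.0], [1.0, 0.001, 0.0], [0.0, -0.0, -1.0]]
ft_force: [0.4, 0.5, -4.5]
grip_width: 0.424
```

Call:
move_arm:
  offset:
    - [0, 0, 0.5]
    - [0, 0, 0.5]
    - [0, 0, 0]
    - [0, 0, 0]
  rot:
    - [0, 0, 0]
    - [0, 0, 0]
    - [0, 0, 0]
    - [0, 0, 0]

```text
time: 8.98
ee_pos: [0.6437, 0.0452, 0.0767]
ee_rot: [[-0.001, 1.0, 0.0], [1.0, 0.001, -0.0], [-0.0, 0.0, -1.0]]
ft_force: [-2.8, -0.7, 6.3]
grip_width: 0.427
```

Contact at the predicted height: the force rose by about 10 N. Releasing.

Call:
move_arm:
  offset:
    - [0, 0, 0]
    - [0, 0, 0]
    - [0, 0, 0]
    - [0, 0, 0]
    - [0, 0, 0]
    - [0, 0, 0]
    - [0, 0, 0]
    - [0, 0, 0]
  rot:
    - [0, 0, 0]
    - [0, 0, 0]
    - [0, 0, 0]
    - [0, 0, 0]
    - [0, 0, 0]
    - [0, 0, 0]
    - [0, 0, 0]
    - [0, 0, 0]
  hand: 0

```text
time: 9.65
ee_pos: [0.6436, 0.0452, 0.076]
ee_rot: [[-0.001, 1.0, 0.0], [1.0, 0.001, 0.0], [0.0, 0.0, -1.0]]
ft_force: [-0.0, 0.4, -0.6]
grip_width: 0.939
```

Call:
move_arm:
  offset:
    - [0, 0, -10]
    - [0, 0, -20]
    - [0, 0, -30]
    - [0, 0, -30]
    - [0, 0, -30]
    - [0, 0, -20]
    - [0, 0, 0]
    - [0, 0, 0]
  rot:
    - [0, 0, 0]
    - [0, 0, 0]
    - [0, 0, 0]
    - [0, 0, 0]
    - [0, 0, 0]
    - [0, 0, 0]
    - [0, 0, 0]
    - [0, 0, 0]

```text
time: 10.32
ee_pos: [0.6442, 0.0455, 0.2181]
ee_rot: [[-0.001, 1.0, 0.003], [1.0, 0.001, 0.0], [0.0, 0.003, -1.0]]
ft_force: [-0.4, -1.1, -1.0]
grip_width: 0.998
```

```bash
python3 - <<'E'
from fit import *
s=env.observe();print(s['ee_pos'],s['ft_force'],s['grip_width'])
im=cams.get_image('scene');v=im['frame'].copy()
for (x,y,h,z) in [(.4391,-.0907,.052,0),(.4152,.2543,.072,0),(.4822,.1063,.112,0),(.6437,.0452,.092,.036)]:
    m=model(im,x,y,h,z)>.5;c,_=cv2.findContours(m.astype(np.uint8),0,1);cv2.drawContours(v,c,-1,(0,0,255),1)
cv2.imwrite('pics/s2.png',cv2.resize(v[110:290,140:400],None,fx=3,fy=3))
E
```

```text
[0.64424428 0.04546348 0.21808725] [-0.3544811  -1.07208679 -0.97303205] 0.9979805840990073
```

View pics/s2.png

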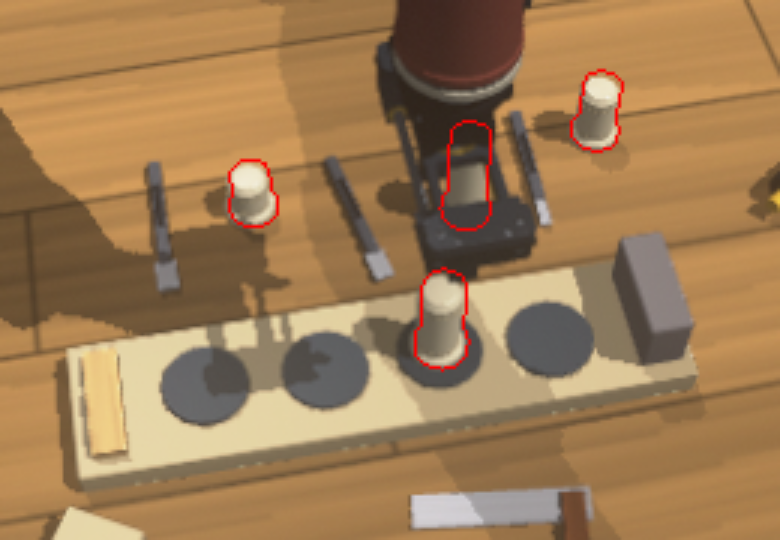

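c (at 440,320) stands centred on the second disc from the stop. The other outlines still fit. Next is d.

Call:
move_arm:
  offset:
    - [5, -13, 0]
    - [7, -19, 0]
    - [7, -19, 0]
    - [7, -19, 0]
    - [7, -19, 0]
    - [7, -19, 0]
    - [7, -19, 0]
    - [7, -19, 0]
    - [5, -10, 0]
    - [3, -5, 0]
  rot:
    - [0, 0, 0]
    - [0, 0, 0]
    - [0, 0, 0]
    - [0, 0, 0]
    - [0, 0, 0]
    - [0, 0, 0]
    - [0, 0, 0]
    - [0, 0, 0]
    - [0, 0, 0]
    - [0, 0, 0]

```text
time: 11.2
ee_pos: [0.481, 0.1074, 0.2155]
ee_rot: [[-0.002, 1.0, -0.001], [1.0, 0.002, -0.001], [-0.001, -0.001, -1.0]]
ft_force: [0.0, 0.4, -1.0]
grip_width: 1.001
```

Call:
move_arm:
  offset:
    - [0, 0, 0]
    - [0, 0, 0]
    - [0, 0, 0]
    - [0, 0, 0]
  rot:
    - [0, 0, 0]
    - [0, 0, 0]
    - [0, 0, 0]
    - [0, 0, 0]

```text
time: 11.53
ee_pos: [0.4831, 0.1066, 0.2158]
ee_rot: [[-0.0, 1.0, -0.0], [1.0, 0.0, 0.001], [0.001, -0.0, -1.0]]
ft_force: [-0.1, 0.4, 0.4]
grip_width: 0.997
```

```bash
python3 - <<'E'
from fit import *
s=env.observe();print(s['ee_pos'])
im=cams.get_image('wrist');m=pale(im,proj(im,[.482,.107,.056]),60);p=fit(im,m,.482,.107,.112);print(m.sum(),p)
v=im['frame'];c,_=cv2.findContours((model(im,*p[0],.112)>.5).astype(np.uint8),0,1);cv2.drawContours(v,c,-1,(0,0,255),1)
cv2.imwrite('pics/w3.png',v)
E
```

```text
[0.48313411 0.10655192 0.21584397]
1955 (array([0.4840432 , 0.10980127]), np.float64(206.34866589773162))
```

View pics/w3.png

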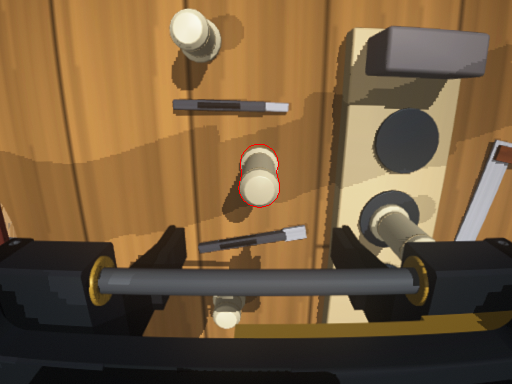

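d at (259,175) fits its outline and is at about (.484,.109). I'll shift 2 mm and grasp.

Call:
move_arm:
  offset:
    - [2, 0, 15]
    - [0, 0, 26]
    - [0, 0, 26]
    - [0, 0, 26]
    - [0, 0, 26]
    - [0, 0, 26]
    - [0, 0, 13]
    - [0, 0, 0]
    - [0, 0, 0]
  rot:
    - [0, 0, 0]
    - [0, 0, 0]
    - [0, 0, 0]
    - [0, 0, 0]
    - [0, 0, 0]
    - [0, 0, 0]
    - [0, 0, 0]
    - [0, 0, 0]
    - [0, 0, 0]

```text
time: 12.33
ee_pos: [0.4823, 0.1091, 0.0578]
ee_rot: [[-0.001, 1.0, -0.002], [1.0, 0.001, 0.001], [0.001, -0.002, -1.0]]
ft_force: [-0.3, 0.8, 0.6]
grip_width: 1.0
```

Call:
move_arm:
  offset:
    - [0, 0, 0]
    - [0, 0, 0]
    - [0, 0, 0]
    - [0, 0, 0]
    - [0, 0, 0]
    - [0, 0, 0]
    - [0, 0, 0]
    - [0, 0, 0]
    - [0, 0, 0]
    - [0, 0, 0]
  rot:
    - [0, 0, 0]
    - [0, 0, 0]
    - [0, 0, 0]
    - [0, 0, 0]
    - [0, 0, 0]
    - [0, 0, 0]
    - [0, 0, 0]
    - [0, 0, 0]
    - [0, 0, 0]
    - [0, 0, 0]
  hand: 255

```text
time: 13.17
ee_pos: [0.4826, 0.109, 0.0581]
ee_rot: [[-0.001, 1.0, 0.0], [1.0, 0.001, 0.0], [0.0, 0.0, -1.0]]
ft_force: [1.0, 1.2, -0.3]
grip_width: 0.427
```

Call:
move_arm:
  offset:
    - [0, 0, -10]
    - [0, 0, -20]
    - [0, 0, -28]
    - [0, 0, -28]
    - [0, 0, -28]
    - [0, 0, -18]
    - [0, 0, -8]
    - [0, 0, 0]
    - [0, 0, 0]
  rot:
    - [0, 0, 0]
    - [0, 0, 0]
    - [0, 0, 0]
    - [0, 0, 0]
    - [0, 0, 0]
    - [0, 0, 0]
    - [0, 0, 0]
    - [0, 0, 0]
    - [0, 0, 0]

```text
time: 13.92
ee_pos: [0.4821, 0.1088, 0.1975]
ee_rot: [[-0.001, 1.0, -0.001], [1.0, 0.001, -0.0], [-0.0, -0.001, -1.0]]
ft_force: [0.5, -0.4, -3.3]
grip_width: 0.428
```

Call:
move_arm:
  offset:
    - [1.5, 8, 0]
    - [3, 16, 0]
    - [5, 24, 0]
    - [5, 24, 0]
    - [5, 24, 0]
    - [5, 24, 0]
    - [4, 24, 0]
    - [2.5, 16, 0]
    - [1.5, 10, 0]
    - [0, 0, 0]
  rot:
    - [0, 0, 0]
    - [0, 0, 0]
    - [0, 0, 0]
    - [0, 0, 0]
    - [0, 0, 0]
    - [0, 0, 0]
    - [0, 0, 0]
    - [0, 0, 0]
    - [0, 0, 0]
    - [0, 0, 0]

```text
time: 14.75
ee_pos: [0.6536, 0.1418, 0.1948]
ee_rot: [[-0.001, 1.0, -0.003], [1.0, 0.001, 0.001], [0.001, -0.003, -1.0]]
ft_force: [-1.0, 0.4, -2.2]
grip_width: 0.424
```

Call:
move_arm:
  offset:
    - [0, 0, 10]
    - [0, 0, 20]
    - [0, 0, 25]
    - [0, 0, 18]
    - [0, 0, 12]
    - [0, 0, 8]
    - [0, 0, 4]
    - [0, 0, 2]
    - [0, 0, 0]
    - [0, 0, 0]
  rot:
    - [0, 0, 0]
    - [0, 0, 0]
    - [0, 0, 0]
    - [0, 0, 0]
    - [0, 0, 0]
    - [0, 0, 0]
    - [0, 0, 0]
    - [0, 0, 0]
    - [0, 0, 0]
    - [0, 0, 0]

```text
time: 15.58
ee_pos: [0.6529, 0.1419, 0.1]
ee_rot: [[-0.001, 1.0, 0.001], [1.0, 0.001, 0.0], [0.0, 0.001, -1.0]]
ft_force: [-0.1, -0.2, -3.1]
grip_width: 0.424
```

Need to go down about 5.5 mm.

Call:
move_arm:
  offset:
    - [0, 0, 1]
    - [0, 0, 1]
    - [0, 0, 1]
    - [0, 0, 0.5]
    - [0, 0, 0.5]
    - [0, 0, 0.5]
    - [0, 0, 0.5]
    - [0, 0, 0]
    - [0, 0, 0]
  rot:
    - [0, 0, 0]
    - [0, 0, 0]
    - [0, 0, 0]
    - [0, 0, 0]
    - [0, 0, 0]
    - [0, 0, 0]
    - [0, 0, 0]
    - [0, 0, 0]
    - [0, 0, 0]

```text
time: 16.33
ee_pos: [0.6525, 0.1417, 0.0942]
ee_rot: [[-0.001, 1.0, 0.0], [1.0, 0.001, 0.0], [0.0, 0.0, -1.0]]
ft_force: [-0.8, -0.8, -0.9]
grip_width: 0.426
```

Call:
move_arm:
  offset:
    - [0, 0, 0.5]
    - [0, 0, 0]
    - [0, 0, 0]
  rot:
    - [0, 0, 0]
    - [0, 0, 0]
    - [0, 0, 0]

```text
time: 16.58
ee_pos: [0.6526, 0.1418, 0.0942]
ee_rot: [[-0.001, 1.0, 0.0], [1.0, 0.001, -0.0], [-0.0, 0.0, -1.0]]
ft_force: [-2.3, -0.8, 5.1]
grip_width: 0.425
```

Call:
move_arm:
  offset:
    - [0, 0, 0]
    - [0, 0, 0]
    - [0, 0, 0]
    - [0, 0, 0]
    - [0, 0, 0]
    - [0, 0, 0]
    - [0, 0, 0]
    - [0, 0, 0]
  rot:
    - [0, 0, 0]
    - [0, 0, 0]
    - [0, 0, 0]
    - [0, 0, 0]
    - [0, 0, 0]
    - [0, 0, 0]
    - [0, 0, 0]
    - [0, 0, 0]
  hand: 0

```text
time: 17.25
ee_pos: [0.6525, 0.1417, 0.0935]
ee_rot: [[-0.001, 1.0, 0.0], [1.0, 0.001, 0.0], [0.0, 0.0, -1.0]]
ft_force: [0.3, -0.5, -0.3]
grip_width: 0.938
```

Call:
move_arm:
  offset:
    - [0, 0, -10]
    - [0, 0, -20]
    - [0, 0, -30]
    - [0, 0, -30]
    - [0, 0, -25]
    - [0, 0, -15]
    - [0, 0, 0]
    - [0, 0, 0]
  rot:
    - [0, 0, 0]
    - [0, 0, 0]
    - [0, 0, 0]
    - [0, 0, 0]
    - [0, 0, 0]
    - [0, 0, 0]
    - [0, 0, 0]
    - [0, 0, 0]

```text
time: 17.92
ee_pos: [0.6529, 0.142, 0.2251]
ee_rot: [[-0.001, 1.0, 0.002], [1.0, 0.001, 0.0], [0.0, 0.002, -1.0]]
ft_force: [-0.0, -0.3, 0.5]
grip_width: 1.002
```

Call:
move_arm:
  offset:
    - [6, -13, 0]
    - [12, -26, 0]
    - [14, -29, 0]
    - [14, -29, 0]
    - [14, -29, 0]
    - [14, -29, 0]
    - [14, -29, 0]
    - [12, -26, 0]
    - [8, -17, 0]
    - [4.5, -10, 0]
  rot:
    - [0, 0, 0]
    - [0, 0, 0]
    - [0, 0, 0]
    - [0, 0, 0]
    - [0, 0, 0]
    - [0, 0, 0]
    - [0, 0, 0]
    - [0, 0, 0]
    - [0, 0, 0]
    - [0, 0, 0]

```text
time: 18.75
ee_pos: [0.4127, 0.2548, 0.2229]
ee_rot: [[-0.004, 1.0, -0.001], [1.0, 0.004, -0.001], [-0.001, -0.001, -1.0]]
ft_force: [0.0, 0.7, -0.1]
grip_width: 0.996
```

Call:
move_arm:
  offset:
    - [0, 0, 0]
    - [0, 0, 0]
    - [0, 0, 0]
    - [0, 0, 0]
  rot:
    - [0, 0, 0]
    - [0, 0, 0]
    - [0, 0, 0]
    - [0, 0, 0]

```text
time: 19.08
ee_pos: [0.4164, 0.253, 0.2233]
ee_rot: [[0.001, 1.0, -0.001], [1.0, -0.001, 0.0], [0.0, -0.001, -1.0]]
ft_force: [0.3, 0.0, -0.1]
grip_width: 0.999
```

```bash
python3 - <<'E'
from fit import *
s=env.observe();print(s['ee_pos'])
im=cams.get_image('wrist');m=pale(im,proj(im,[.415,.254,.036]),60);p=fit(im,m,.415,.254,.072);print(m.sum(),p)
v=im['frame'];c,_=cv2.findContours((model(im,*p[0],.072)>.5).astype(np.uint8),0,1);cv2.drawContours(v,c,-1,(0,0,255),1)
sc=cams.get_image('scene')['frame'][110:290,140:400]
cv2.imwrite('pics/w4.png',np.vstack([v[100:320],cv2.resize(sc,(512,354))]))
E
```

```text
[0.41643958 0.25301385 0.22327641]
1376 (array([0.41683064, 0.25596788]), np.float64(132.0086735870819))
```

View pics/w4.png

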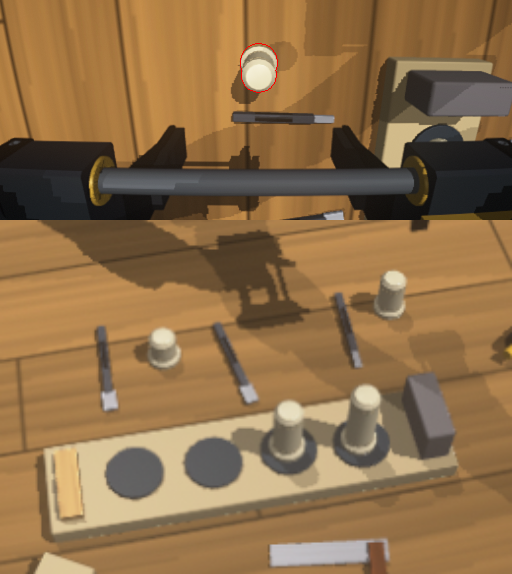

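d (365,415 in the lower half) and c (289,430) both stand on their discs. b fits at (.4168,.255), so I'll shift 2 mm and grasp with the TCP at z≈.031.

Call:
move_arm:
  offset:
    - [2, 0, 15]
    - [0, 0, 30]
    - [0, 0, 30]
    - [0, 0, 30]
    - [0, 0, 30]
    - [0, 0, 26]
    - [0, 0, 20]
    - [0, 0, 11]
    - [0, 0, 0]
    - [0, 0, 0]
  rot:
    - [0, 0, 0]
    - [0, 0, 0]
    - [0, 0, 0]
    - [0, 0, 0]
    - [0, 0, 0]
    - [0, 0, 0]
    - [0, 0, 0]
    - [0, 0, 0]
    - [0, 0, 0]
    - [0, 0, 0]

```text
time: 20.02
ee_pos: [0.4154, 0.2561, 0.0318]
ee_rot: [[-0.001, 1.0, -0.001], [1.0, 0.001, 0.0], [0.0, -0.001, -1.0]]
ft_force: [0.1, -0.5, -0.3]
grip_width: 1.002
```

Call:
move_arm:
  offset:
    - [0, 0, 0]
    - [0, 0, 0]
    - [0, 0, 0]
    - [0, 0, 0]
    - [0, 0, 0]
    - [0, 0, 0]
    - [0, 0, 0]
    - [0, 0, 0]
    - [0, 0, 0]
    - [0, 0, 0]
  rot:
    - [0, 0, 0]
    - [0, 0, 0]
    - [0, 0, 0]
    - [0, 0, 0]
    - [0, 0, 0]
    - [0, 0, 0]
    - [0, 0, 0]
    - [0, 0, 0]
    - [0, 0, 0]
    - [0, 0, 0]
  hand: 255

```text
time: 20.85
ee_pos: [0.4154, 0.256, 0.0316]
ee_rot: [[-0.001, 1.0, 0.0], [1.0, 0.001, 0.0], [0.0, 0.0, -1.0]]
ft_force: [0.9, 0.2, 0.6]
grip_width: 0.425
```

Call:
move_arm:
  offset:
    - [0, 0, -10]
    - [0, 0, -20]
    - [0, 0, -30]
    - [0, 0, -30]
    - [0, 0, -30]
    - [0, 0, -30]
    - [0, 0, -20]
    - [0, 0, -10]
    - [0, 0, 0]
    - [0, 0, 0]
  rot:
    - [0, 0, 0]
    - [0, 0, 0]
    - [0, 0, 0]
    - [0, 0, 0]
    - [0, 0, 0]
    - [0, 0, 0]
    - [0, 0, 0]
    - [0, 0, 0]
    - [0, 0, 0]
    - [0, 0, 0]

```text
time: 21.68
ee_pos: [0.4151, 0.2557, 0.2111]
ee_rot: [[-0.001, 1.0, -0.0], [1.0, 0.001, -0.0], [-0.0, -0.0, -1.0]]
ft_force: [-1.1, -0.2, -3.3]
grip_width: 0.423
```

Call:
move_arm:
  offset:
    - [-15, 11, 0]
    - [-24, 18, 0]
    - [-30, 22, 0]
    - [-32, 23.5, 0]
    - [-32, 23.5, 0]
    - [-32, 23.5, 0]
    - [-32, 23.5, 0]
    - [-32, 23.5, 0]
    - [-30, 22, 0]
    - [-24, 17.5, 0]
  rot:
    - [0, 0, 0]
    - [0, 0, 0]
    - [0, 0, 0]
    - [0, 0, 0]
    - [0, 0, 0]
    - [0, 0, 0]
    - [0, 0, 0]
    - [0, 0, 0]
    - [0, 0, 0]
    - [0, 0, 0]

```text
time: 22.52
ee_pos: [0.6238, -0.0302, 0.2084]
ee_rot: [[0.001, 1.0, -0.004], [1.0, -0.001, -0.0], [-0.0, -0.004, -1.0]]
ft_force: [0.4, 0.5, -1.9]
grip_width: 0.426
```

Call:
move_arm:
  offset:
    - [-18, 13, 0]
    - [-10, 7, 0]
    - [0, 0, 0]
    - [0, 0, 0]
    - [0, 0, 0]
    - [0, 0, 0]
  rot:
    - [0, 0, 0]
    - [0, 0, 0]
    - [0, 0, 0]
    - [0, 0, 0]
    - [0, 0, 0]
    - [0, 0, 0]

```text
time: 23.02
ee_pos: [0.643, -0.0527, 0.2115]
ee_rot: [[-0.004, 1.0, -0.0], [1.0, 0.004, 0.0], [0.0, -0.0, -1.0]]
ft_force: [0.7, 0.2, -1.3]
grip_width: 0.425
```

Call:
move_arm:
  offset:
    - [-2.5, 0, 12]
    - [0, 0, 24]
    - [0, 0, 28]
    - [0, 0, 28]
    - [0, 0, 18]
    - [0, 0, 12]
    - [0, 0, 9]
    - [0, 0, 5]
    - [0, 0, 2]
    - [0, 0, 0]
  rot:
    - [0, 0, 0]
    - [0, 0, 0]
    - [0, 0, 0]
    - [0, 0, 0]
    - [0, 0, 0]
    - [0, 0, 0]
    - [0, 0, 0]
    - [0, 0, 0]
    - [0, 0, 0]
    - [0, 0, 0]

```text
time: 23.85
ee_pos: [0.6441, -0.0572, 0.074]
ee_rot: [[-0.001, 1.0, 0.001], [1.0, 0.001, 0.0], [0.0, 0.001, -1.0]]
ft_force: [0.7, -0.5, -1.4]
grip_width: 0.426
```

Call:
move_arm:
  offset:
    - [0, 0, 1]
    - [0, 0, 1]
    - [0, 0, 0.5]
    - [0, 0, 0.5]
    - [0, 0, 0.5]
    - [0, 0, 0]
    - [0, 0, 0]
  rot:
    - [0, 0, 0]
    - [0, 0, 0]
    - [0, 0, 0]
    - [0, 0, 0]
    - [0, 0, 0]
    - [0, 0, 0]
    - [0, 0, 0]

```text
time: 24.43
ee_pos: [0.6437, -0.0573, 0.0701]
ee_rot: [[-0.001, 1.0, -0.0], [1.0, 0.001, 0.0], [0.0, -0.0, -1.0]]
ft_force: [0.2, -1.0, -2.1]
grip_width: 0.422
```

Call:
move_arm:
  offset:
    - [0, 0, 0.5]
    - [0, 0, 0.5]
    - [0, 0, 0.5]
    - [0, 0, 0.5]
    - [0, 0, 0]
    - [0, 0, 0]
  rot:
    - [0, 0, 0]
    - [0, 0, 0]
    - [0, 0, 0]
    - [0, 0, 0]
    - [0, 0, 0]
    - [0, 0, 0]

```text
time: 24.93
ee_pos: [0.6436, -0.0573, 0.068]
ee_rot: [[-0.001, 1.0, -0.0], [1.0, 0.001, 0.0], [0.0, -0.0, -1.0]]
ft_force: [0.1, -0.3, -3.3]
grip_width: 0.426
```

Call:
move_arm:
  offset:
    - [0, 0, 0.5]
    - [0, 0, 0]
    - [0, 0, 0]
  rot:
    - [0, 0, 0]
    - [0, 0, 0]
    - [0, 0, 0]

```text
time: 25.18
ee_pos: [0.6438, -0.0573, 0.0677]
ee_rot: [[-0.001, 1.0, 0.0], [1.0, 0.001, 0.0], [0.0, 0.0, -1.0]]
ft_force: [-0.7, 0.5, 0.2]
grip_width: 0.426
```

Call:
move_arm:
  offset:
    - [0, 0, 0.3]
    - [0, 0, 0]
    - [0, 0, 0]
  rot:
    - [0, 0, 0]
    - [0, 0, 0]
    - [0, 0, 0]

```text
time: 25.43
ee_pos: [0.6438, -0.0573, 0.0677]
ee_rot: [[-0.001, 1.0, 0.0], [1.0, 0.001, -0.0], [-0.0, 0.0, -1.0]]
ft_force: [-2.8, 0.9, 5.1]
grip_width: 0.426
```

Call:
move_arm:
  offset:
    - [0, 0, 0]
    - [0, 0, 0]
    - [0, 0, 0]
    - [0, 0, 0]
    - [0, 0, 0]
    - [0, 0, 0]
    - [0, 0, 0]
    - [0, 0, 0]
  rot:
    - [0, 0, 0]
    - [0, 0, 0]
    - [0, 0, 0]
    - [0, 0, 0]
    - [0, 0, 0]
    - [0, 0, 0]
    - [0, 0, 0]
    - [0, 0, 0]
  hand: 0

```text
time: 26.1
ee_pos: [0.6437, -0.0573, 0.0672]
ee_rot: [[-0.001, 1.0, -0.0], [1.0, 0.001, 0.0], [0.0, -0.0, -1.0]]
ft_force: [-0.8, -0.8, -0.4]
grip_width: 0.937
```

Call:
move_arm:
  offset:
    - [0, 0, -10]
    - [0, 0, -20]
    - [0, 0, -30]
    - [0, 0, -30]
    - [0, 0, -30]
    - [0, 0, -20]
    - [0, 0, -10]
    - [0, 0, 0]
  rot:
    - [0, 0, 0]
    - [0, 0, 0]
    - [0, 0, 0]
    - [0, 0, 0]
    - [0, 0, 0]
    - [0, 0, 0]
    - [0, 0, 0]
    - [0, 0, 0]

```text
time: 26.77
ee_pos: [0.6449, -0.0571, 0.2203]
ee_rot: [[-0.001, 1.0, 0.004], [1.0, 0.001, -0.0], [-0.001, 0.004, -1.0]]
ft_force: [-0.2, -0.3, 0.3]
grip_width: 1.0
```

Call:
move_arm:
  offset:
    - [-2, -12, 0]
    - [-4, -24, 0]
    - [-5, -28, 0]
    - [-5, -28, 0]
    - [-5, -28, 0]
    - [-5, -28, 0]
    - [-4, -28, 0]
    - [-2, -18, 0]
    - [-1, -11, 0]
    - [0, 0, 0]
  rot:
    - [0, 0, 0]
    - [0, 0, 0]
    - [0, 0, 0]
    - [0, 0, 0]
    - [0, 0, 0]
    - [0, 0, 0]
    - [0, 0, 0]
    - [0, 0, 0]
    - [0, 0, 0]
    - [0, 0, 0]

```text
time: 27.6
ee_pos: [0.4361, -0.0913, 0.216]
ee_rot: [[0.001, 1.0, -0.002], [1.0, -0.001, -0.001], [-0.001, -0.002, -1.0]]
ft_force: [0.1, -0.2, -1.2]
grip_width: 0.996
```

Call:
move_arm:
  offset:
    - [0, 0, 0]
    - [0, 0, 0]
    - [0, 0, 0]
    - [0, 0, 0]
  rot:
    - [0, 0, 0]
    - [0, 0, 0]
    - [0, 0, 0]
    - [0, 0, 0]

```text
time: 27.93
ee_pos: [0.4392, -0.0902, 0.2169]
ee_rot: [[-0.002, 1.0, -0.0], [1.0, 0.002, 0.001], [0.001, -0.0, -1.0]]
ft_force: [0.2, 0.7, -0.3]
grip_width: 0.999
```

```bash
python3 - <<'E'
from fit import *
s=env.observe();print(s['ee_pos'])
im=cams.get_image('wrist');m=pale(im,proj(im,[.439,-.09,.026]),60);p=fit(im,m,.439,-.09,.052);print(m.sum(),p)
v=im['frame'];c,_=cv2.findContours((model(im,*p[0],.052)>.5).astype(np.uint8),0,1);cv2.drawContours(v,c,-1,(0,0,255),1)
sc=cams.get_image('scene')['frame'][110:290,140:400]
cv2.imwrite('pics/w5.png',np.vstack([v[100:320],cv2.resize(sc,(512,354))]))
E
```

```text
[ 0.43922198 -0.09021962  0.21688421]
1238 (array([ 0.44018077, -0.09143646]), np.float64(118.7842060745867))
```

View pics/w5.png

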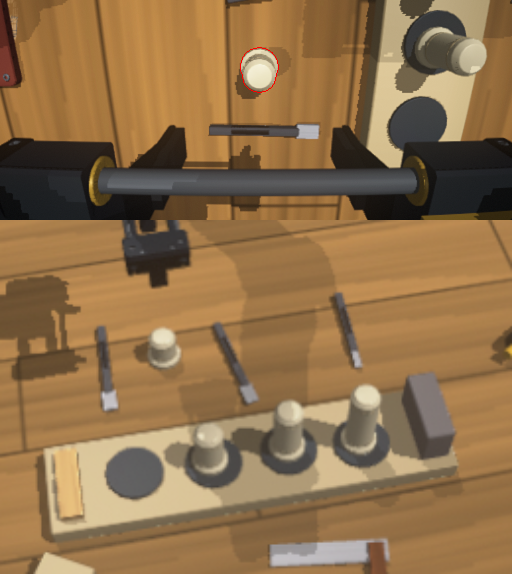

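b (210,450) is now placed, so three are standing. a fits at (.440,−.091), directly below the tool. Grasping at TCP z≈.019.

Call:
move_arm:
  offset:
    - [-1, 0, 15]
    - [0, 0, 30]
    - [0, 0, 30]
    - [0, 0, 30]
    - [0, 0, 30]
    - [0, 0, 30]
    - [0, 0, 20]
    - [0, 0, 12]
    - [0, 0, 0]
    - [0, 0, 0]
  rot:
    - [0, 0, 0]
    - [0, 0, 0]
    - [0, 0, 0]
    - [0, 0, 0]
    - [0, 0, 0]
    - [0, 0, 0]
    - [0, 0, 0]
    - [0, 0, 0]
    - [0, 0, 0]
    - [0, 0, 0]

```text
time: 28.87
ee_pos: [0.4386, -0.0911, 0.02]
ee_rot: [[-0.002, 1.0, -0.001], [1.0, 0.002, 0.001], [0.001, -0.001, -1.0]]
ft_force: [0.6, -0.3, 0.3]
grip_width: 1.003
```

Call:
move_arm:
  offset:
    - [0, 0, 0]
    - [0, 0, 0]
    - [0, 0, 0]
    - [0, 0, 0]
    - [0, 0, 0]
    - [0, 0, 0]
    - [0, 0, 0]
    - [0, 0, 0]
    - [0, 0, 0]
    - [0, 0, 0]
  rot:
    - [0, 0, 0]
    - [0, 0, 0]
    - [0, 0, 0]
    - [0, 0, 0]
    - [0, 0, 0]
    - [0, 0, 0]
    - [0, 0, 0]
    - [0, 0, 0]
    - [0, 0, 0]
    - [0, 0, 0]
  hand: 255

```text
time: 29.7
ee_pos: [0.4388, -0.0915, 0.0203]
ee_rot: [[-0.001, 1.0, 0.0], [1.0, 0.001, 0.0], [0.0, 0.0, -1.0]]
ft_force: [-0.2, -0.0, 0.2]
grip_width: 0.422
```

Call:
move_arm:
  offset:
    - [0, 0, -10]
    - [0, 0, -20]
    - [0, 0, -30]
    - [0, 0, -30]
    - [0, 0, -30]
    - [0, 0, -30]
    - [0, 0, -20]
    - [0, 0, -10]
    - [0, 0, 0]
    - [0, 0, 0]
  rot:
    - [0, 0, 0]
    - [0, 0, 0]
    - [0, 0, 0]
    - [0, 0, 0]
    - [0, 0, 0]
    - [0, 0, 0]
    - [0, 0, 0]
    - [0, 0, 0]
    - [0, 0, 0]
    - [0, 0, 0]

```text
time: 30.53
ee_pos: [0.4384, -0.0915, 0.1998]
ee_rot: [[-0.001, 1.0, -0.0], [1.0, 0.001, -0.0], [-0.0, -0.0, -1.0]]
ft_force: [-0.8, 0.3, -1.8]
grip_width: 0.423
```

Call:
move_arm:
  offset:
    - [-4, 12, 0]
    - [-8, 24, 0]
    - [-9, 27, 0]
    - [-9, 27, 0]
    - [-9, 27, 0]
    - [-9, 27, 0]
    - [-8, 26, 0]
    - [-6, 18, 0]
    - [-5, 12, 0]
    - [0, 0, 0]
  rot:
    - [0, 0, 0]
    - [0, 0, 0]
    - [0, 0, 0]
    - [0, 0, 0]
    - [0, 0, 0]
    - [0, 0, 0]
    - [0, 0, 0]
    - [0, 0, 0]
    - [0, 0, 0]
    - [0, 0, 0]

```text
time: 31.37
ee_pos: [0.6394, -0.1588, 0.1965]
ee_rot: [[-0.001, 1.0, -0.004], [1.0, 0.001, 0.002], [0.002, -0.004, -1.0]]
ft_force: [-1.6, 0.8, -1.5]
grip_width: 0.426
```

Call:
move_arm:
  offset:
    - [0, 0, 12]
    - [0, 0, 24]
    - [0, 0, 28]
    - [0, 0, 28]
    - [0, 0, 18]
    - [0, 0, 12]
    - [0, 0, 9]
    - [0, 0, 4]
    - [0, 0, 2]
    - [0, 0, 0]
  rot:
    - [0, 0, 0]
    - [0, 0, 0]
    - [0, 0, 0]
    - [0, 0, 0]
    - [0, 0, 0]
    - [0, 0, 0]
    - [0, 0, 0]
    - [0, 0, 0]
    - [0, 0, 0]
    - [0, 0, 0]

```text
time: 32.2
ee_pos: [0.639, -0.1583, 0.0637]
ee_rot: [[-0.001, 1.0, 0.001], [1.0, 0.001, -0.0], [-0.0, 0.001, -1.0]]
ft_force: [-0.4, 0.0, -1.9]
grip_width: 0.425
```

Call:
move_arm:
  offset:
    - [0, 0, 1]
    - [0, 0, 1]
    - [0, 0, 0.5]
    - [0, 0, 0.5]
    - [0, 0, 0.5]
    - [0, 0, 0]
    - [0, 0, 0]
  rot:
    - [0, 0, 0]
    - [0, 0, 0]
    - [0, 0, 0]
    - [0, 0, 0]
    - [0, 0, 0]
    - [0, 0, 0]
    - [0, 0, 0]

```text
time: 32.78
ee_pos: [0.6388, -0.1583, 0.0598]
ee_rot: [[-0.001, 1.0, -0.0], [1.0, 0.001, 0.0], [0.0, -0.0, -1.0]]
ft_force: [-0.7, -0.2, -1.2]
grip_width: 0.424
```

Call:
move_arm:
  offset:
    - [0, 0, 0.5]
    - [0, 0, 0.5]
    - [0, 0, 0.5]
    - [0, 0, 0.5]
    - [0, 0, 0.5]
    - [0, 0, 0.5]
    - [0, 0, 0]
    - [0, 0, 0]
  rot:
    - [0, 0, 0]
    - [0, 0, 0]
    - [0, 0, 0]
    - [0, 0, 0]
    - [0, 0, 0]
    - [0, 0, 0]
    - [0, 0, 0]
    - [0, 0, 0]

```text
time: 33.45
ee_pos: [0.6388, -0.1583, 0.0567]
ee_rot: [[-0.001, 1.0, -0.0], [1.0, 0.001, 0.0], [0.0, -0.0, -1.0]]
ft_force: [-0.4, -0.6, -0.4]
grip_width: 0.421
```

Call:
move_arm:
  offset:
    - [0, 0, 0.5]
    - [0, 0, 0]
    - [0, 0, 0]
  rot:
    - [0, 0, 0]
    - [0, 0, 0]
    - [0, 0, 0]

```text
time: 33.7
ee_pos: [0.6389, -0.1583, 0.0564]
ee_rot: [[-0.001, 1.0, 0.0], [1.0, 0.001, -0.0], [-0.0, 0.0, -1.0]]
ft_force: [-0.3, 0.1, 0.2]
grip_width: 0.424
```

Call:
move_arm:
  offset:
    - [0, 0, 0.4]
    - [0, 0, 0]
    - [0, 0, 0]
  rot:
    - [0, 0, 0]
    - [0, 0, 0]
    - [0, 0, 0]

```text
time: 33.95
ee_pos: [0.6389, -0.1583, 0.0564]
ee_rot: [[-0.001, 1.0, 0.0], [1.0, 0.001, -0.0], [-0.0, 0.0, -1.0]]
ft_force: [-3.0, 0.9, 5.8]
grip_width: 0.429
```

Contact. Releasing, then moving up and back.

Call:
move_arm:
  offset:
    - [0, 0, 0]
    - [0, 0, 0]
    - [0, 0, 0]
    - [0, 0, 0]
    - [0, 0, 0]
    - [0, 0, 0]
    - [0, 0, 0]
    - [0, 0, 0]
  rot:
    - [0, 0, 0]
    - [0, 0, 0]
    - [0, 0, 0]
    - [0, 0, 0]
    - [0, 0, 0]
    - [0, 0, 0]
    - [0, 0, 0]
    - [0, 0, 0]
  hand: 0

```text
time: 34.62
ee_pos: [0.6388, -0.1583, 0.0558]
ee_rot: [[-0.001, 1.0, -0.0], [1.0, 0.001, 0.0], [0.0, -0.0, -1.0]]
ft_force: [0.2, 0.0, 0.3]
grip_width: 0.937
```

Call:
move_arm:
  offset:
    - [0, 0, -10]
    - [0, 0, -20]
    - [0, 0, -30]
    - [0, 0, -30]
    - [0, 0, -30]
    - [0, 0, -30]
    - [0, 0, -20]
    - [0, 0, -10]
    - [0, 0, 0]
  rot:
    - [0, 0, 0]
    - [0, 0, 0]
    - [0, 0, 0]
    - [0, 0, 0]
    - [0, 0, 0]
    - [0, 0, 0]
    - [0, 0, 0]
    - [0, 0, 0]
    - [0, 0, 0]

```text
time: 35.37
ee_pos: [0.6399, -0.1583, 0.239]
ee_rot: [[-0.001, 1.0, 0.004], [1.0, 0.001, -0.001], [-0.001, 0.004, -1.0]]
ft_force: [0.5, -0.5, -0.7]
grip_width: 1.002
```

Call:
move_arm:
  offset:
    - [-5, -12, 0]
    - [-10, -22, 0]
    - [-10, -22, 0]
    - [-10, -22, 0]
    - [-10, -22, 0]
    - [-10, -22, 0]
    - [-10, -22, 0]
    - [-5, -12, 0]
    - [0, 0, 0]
    - [0, 0, 0]
  rot:
    - [0, 0, 0]
    - [0, 0, 0]
    - [0, 0, 0]
    - [0, 0, 0]
    - [0, 0, 0]
    - [0, 0, 0]
    - [0, 0, 0]
    - [0, 0, 0]
    - [0, 0, 0]
    - [0, 0, 0]

```text
time: 36.2
ee_pos: [0.4821, -0.2288, 0.2348]
ee_rot: [[0.0, 1.0, -0.001], [1.0, -0.0, 0.0], [0.0, -0.001, -1.0]]
ft_force: [0.5, -0.3, 0.2]
grip_width: 1.002
```

```bash
python3 - <<'E'
from fit import *
s=env.observe();print(s['ee_pos'],s['qvel'].max() if hasattr(s['qvel'],'max') else s['qvel'])
P=[(.6389,-.1583,.052),(.6437,-.0573,.072),(.6437,.0452,.092),(.6526,.1418,.112)]
o=[]
for n,sl in [('scene',np.s_[150:290,140:400]),('top',np.s_[80:200,120:400])]:
    im=cams.get_image(n);v=im['frame']
    for x,y,h in P:
        c,_=cv2.findContours((model(im,x,y,h,.036)>.5).astype(np.uint8),0,1);cv2.drawContours(v,c,-1,(0,0,255),1)
    o.append(cv2.resize(v[sl],(560,290)))
cv2.imwrite('pics/f.png',np.vstack(o))
E
```

```text
[ 0.48207255 -0.22875833  0.23480714] 0.016074073042228985
```

View pics/f.png

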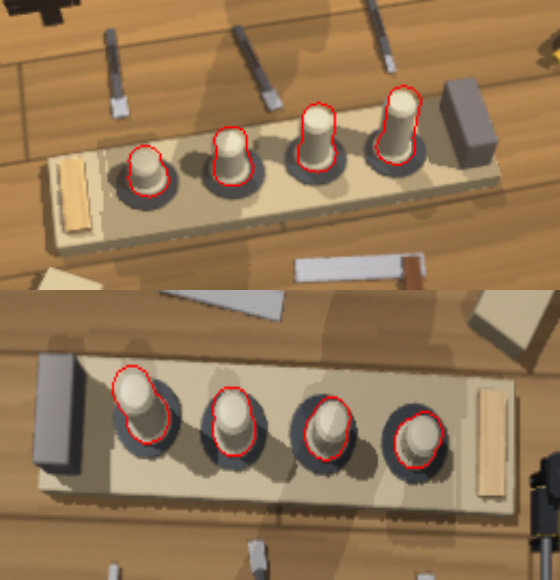

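All four stand upright, well inside their discs, with heights descending away from the stop, and the arm is clear.

```bash
python3 -c "
from plant import env
print(env.hand_in())"
```

```text
the job is handed in; nothing more can be done
None
```

All four finials are standing on the slate discs in order of height, and the job is handed in. The tallest (d) is next to the granite stop, then c, then b, with the shortest (a) farthest away.

- **Setting down:** I lowered each one in 0.3–1 mm steps until the wrist force showed contact, a change of about 6–10 N. Contact came within 1 mm of the expected height each time, and only then did I let go.
- **Final check:** At about 36 s, the scene and top views showed all four upright. Their expected outlines matched to within a few mm, every foot was well inside its disc, and the gripper was open and clear of everything.
- **Failed or disagreeing checks:** No checks failed. The first position fits from the top camera differed by 2–4 mm for d and b because shadows cut into the outline. I corrected both from a close wrist-camera look before gripping. I did not measure anything after handing in.

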